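Shut and latch the sauce-cup pen

ROBOT

A 6-joint arm with a two-finger parallel gripper is mounted at the origin on a cart in front of the work surface, level with it; the furniture and walls round the work are solid. World frame = base frame: x ahead of the robot, y to its left, z up, the work surface at z = 0. Lengths are in m, angles in rad, forces in N, time in s.
With the tool pointing down it reaches from about 0.3 to 0.95 m from the base axis. Payload 3.1 kg.
Tool frame: the origin (TCP) lies at the centre of the arm's flange, where the gripper is bolted on; the fingertips stand nose_length ahead of it and the grasp point (between the pads) lies 155 mm ahead of it (nose_length is the distance from the TCP to the fingertips, in m); z points along the fingers, x is the direction in which the jaws open and shut, and the axes are right-handed (so a half turn about z gives the same grasp; the last joint's range is limited). The gripper opens to 85 mm and grips with 20 to 120 N. Pads are 22 mm wide; open, the fingers measure 114 mm over their backs; the gripper's body (76 mm by 85 mm) begins 54 mm behind the grasp point. The pads swing forward as they close: fully open they stand 13 mm farther back than shut.
Start: joints at [1.236, 0.308, 1.634, -0, 1.2, -0.07], TCP at [0.164, 0.603, 0.405] pointing down, gripper open.
Joint ranges: [-3.06, 3.06], [-0.79, 1.96], [0.05, 2.63], [-1.19, 4.34], [0.05, 2.64], [-2.94, 2.94]. Speed limits (rad/s): [2.79, 2.79, 3.14, 3.14, 3.14, 3.14].

INTERFACE

Orientations are given as a rotation vector (axis times angle).
In Python, from workcell import * gives the robot as it stands.
- The arm moves only by the tool move_arm, never from a script. Its argument "deltas" is a list of rows, each an object of numbers: "x", "y", "z": the shift along the tool's x, y, z in mm; "wx", "wy", "wz": the turn, a rotation vector about the tool's x, y, z in rad; "fingers": the closure, from 0 (fully open) to 1 (shut). A call has 1 to 12 rows; each row is the pose to reach, as a shift and turn from the pose measured when the call began, along the tool's axes at that moment; what a row does not reach only later rows make up. A row lasts 1/12 s, in which the tool goes at most 41.7 mm and 7.16 degrees, less where a joint would pass 70% of its speed; a pose out of reach is approached as far as the arm can. A call with a gripper value outside its range is refused whole. The fingers move at their own pace and stop on an object; "force" is the grip in N (left out, the last holds). Time passes only in rows, so rows that repeat a pose let the fingers close. It gives the time, the measured TCP pose, the force and the opening at its end, in the units of the state.
- sense(): the state, without advancing time (a new reading comes with each control period).
- grab_frame(name): name is "scene" or "top" or "wrist"; returns (picture, depth): 384x512x3 uint8, red, green, blue; 384x512 float32, m along the optical axis (not along the pixel's ray), 0 where there is no reading.
- camera_model(name): a dict with "fx", "fy", "cx", "cy" (pixels), "pose" (4x4, takes a point from camera to world coordinates); the wrist camera has in their place "hand_eye" (4x4, takes a point from camera to tool coordinates, whose origin is the TCP and whose axes are the tool frame's). Camera axes: x right, y down, z forward; pixel columns grow to the right and rows downward; lengths in m; the calibration is good to about 2 mm. The wrist camera is an equidistant fisheye: a pixel r from the principal point sees the ray r / f radians off the axis. A picture is of the moment at which its call begins: read the wrist's pose just before it. camera_model takes no time and is no camera call.
- finish_job(): hands the job in, once; it reports no verdict.
Trained networks look in the newest picture that a camera, given by its name, has taken for a name from the list of things; names that differ only in an ending like _2 or _b are one class to them, and where a whole thing is asked for, a point or a joint stands for the part that bears it (a point fixed in the world has none). Each returns a list of dicts, best first, with "p" (0 to 1); they miss things now and then, are a little off and sometimes report something else, mostly with a low value. They report only what shows in the picture. A call takes as long as a camera call.
- look_for(camera, query): "xy" ([column, row] in pixels, amid what is visible of it).
- silhouettes(camera, query): "region" (384x512 bool, what is visible of it) and "xy" ([column, row] in pixels, amid what is visible of it).
- spot_point(camera, query): "xy" ([column, row] in pixels: a listed point, or the origin of a listed thing).
The state is a dict: "time_s": time; "joint_positions": joint angles; "qvel": joint speeds; "joint_efforts": joint torques, N m; "tcp_pos": TCP position; "orientation": TCP orientation; "contact_force": force on the tool from outside, world axes, zero at the start; "moment": the same for the moment, N m; "opening": finger opening in m.
Only numpy, scipy, OpenCV 4.12 (cv2) and the standard library are available. Lean on these libraries where they do the work, as an engineer would, in place of code of your own. Each camera call takes 0.05 s, during which the arm holds its last target. There are 200 camera calls.

TASK

The wire gate of the sauce-cup pen stands ajar. Close and latch it: lift the latch bar by its upright thumb tab, swing the gate in with the bar raised over the front lip of the catch on the right post, and let the bar drop into the slot behind the lip so that it lies level, then let go. Feel for the slot gently and never force the bar against the catch (its setting varies a little), and leave the cups and everything else standing where they are.

Things in the scene. Friction and masses are not known exactly. Their poses are not given: they have to be found in the camera images.
- pen: Low stainless pen for sauce cups, fixed to the table: floor 140 x 260 mm, side and back walls 85 mm high, front open and closed by the gate. Origin under its centre, z up, front towards its -x. At its front left (+y) is the gate's hinge post, at its front right (-y) the post with the catch.
- gate_hinge (a point): Point on the gate's vertical hinge line, at the pen's (-70, 118) mm, 78 mm above the table; axes as the pen's.
- gate (a joint): Angle of the steel wire gate (225 mm wide, 85 high, 8 thick) in rad: 0 = straight across the pen's front, running to the pen's -y from the hinge; positive = open, its right end swung out to the pen's -x. Slight friction (0.06 N m) keeps it where it is left; it can go in to -0.10.
- latch (a joint): Angle of the latch bar on the gate in rad: 0 = level, positive = free end lifted, at most 0.6. Let go, it drops by its own weight: to -0.06 on the gate's stop pin when nothing is under it (so it starts), to 0 when it lies on the floor of the catch's slot. At the catch, 168 mm from the pivot, 0.12 clears the front lip; above 0.34 it would pass over the back stop too.
- latch_bar: Flat steel bar on the gate's front, 195 x 14 x 8 mm. Origin = its pivot, mid-section; level, it runs along its own -y (15 mm behind the pivot, 180 mm ahead); x is the gate's normal, into the pen, and the axis it turns about. In the gate's frame (origin on the hinge line, gate running to -y, x into the pen) the pivot is at (-9, -85) mm, 78 mm above the table.
- tab_grip (a point): Pinch point of the upright thumb tab fixed on the latch bar: 10 mm thick (along the bar's x, the way to pinch), 18 mm wide along the bar, rounded top. In the bar's frame at (0, -90, 50) mm; the tab ends 20 mm above this point, the bar's top edge is 43 mm below it, as are the gate's and pen walls' tops.
- catch_mount (a point): Nominal centre of the catch's slot, at the level bar's underside, 71 mm above the table; pen frame (-79, -135) mm; the bar is over it at gate angle 0. The catch is screwed on through slotted holes: the real slot lies up to 12 mm further front or back (pen x), unreported and new each time. Find it by bringing the raised bar gently against the back stop. Over 15 N of bar on catch is forcing it.
- deli_cup_1: Lidded deli cup with a blue lid, 86 x 78 x 59 mm, standing in the pen; a bystander. Origin under its centre.
- deli_cup_4: Lidded deli cup with a clear lid, 86 x 78 x 59 mm, standing in the pen; a bystander. Origin under its centre.
- salt_shaker: Salt shaker, 44 mm across, 90 mm high, on the table; a bystander. Origin under its centre.
- portion_cup_1: Clear open sauce cup, 65 mm across, 33 mm high, on the table; a bystander. Origin under its centre.
- ticket_block: Aluminium ticket holder, 32 x 92 x 30 mm, on the table; a bystander. Origin under its centre.
- squeeze_bottle: Clear squeeze bottle, 50 mm across, 196 mm high, on the table; a bystander. Origin under its centre.
- coffee_jar: Jar with black lid, 68 mm across, 180 mm high, on the table; a bystander. Origin under its centre.
- catch_post (a point): Top of the 14 x 18 mm right front post, 118 mm high. On its inner side is the catch: an upright steel U, 16 mm wide along the bar, its slot 11 mm front to back for the 8 mm bar. Slot floor at the level bar's underside; the front lip (striker) is 6 mm thick and stands 18 mm above that floor, the back stop 58 mm. Stiff metal.

How it is judged:
By the outcome, as a careful person would: the job done as asked, in the order asked, and still so for the second after the job is handed in, with the robot touching nothing.
It also fails if it takes over 42 s, if anything falls off the work surface, if the arm or the gripper's body presses on something with over 40 N, if the wrist force passes 120 N, or if a joint passes its speed limit or range.

## Working session

There is one attempt and no reset: what is moved stays moved. The work goes in short steps, Python scripts to look and compute and a tool call to move; the robot and the scene stay as the last step left them, time stands still between calls to the robot, and variables do not carry over. Pictures are saved under pics/ and viewed, about 8 in all and at most 12, crops included, and the job is handed in when it is done.

Besides the shell and the picture viewer there is one more tool, called after "Request:" as a command line: name --argument value ..., lists and objects as JSON in quotes. move_arm: Moves the arm, as the interface text tells. Its arguments: {"type":"object","properties":{"deltas":{"type":"array","items":{"type":"object","properties":{"x":{"type":"number"},"y":{"type":"number"},"z":{"type":"number"},"wx":{"type":"number"},"wy":{"type":"number"},"wz":{"type":"number"},"fingers":{"type":"number"}}}},"force":{"type":"number"}},"required":["deltas"]}

```bash
ls; mkdir -p pics; cat > h.py <<'E'
from workcell import *
import numpy as np, cv2
from scipy.spatial.transform import Rotation as R
def save(img,n): cv2.imwrite('pics/'+n,img[:,:,::-1])
def toolT():
    s=sense(); T=np.eye(4); T[:3,:3]=R.from_rotvec(s['orientation']).as_matrix(); T[:3,3]=s['tcp_pos']; return T
def ray(cam,xy):
    m=camera_model(cam); u=(xy[0]-m['cx'])/m['fx']; v=(xy[1]-m['cy'])/m['fy']
    return m,np.array([u,v,1.])
def world(cam,xy,d):
    m,r=ray(cam,xy); return (m['pose']@np.r_[r*d,1])[:3]
def atz(cam,xy,z):
    m,r=ray(cam,xy); P=m['pose']; w=P[:3,:3]@r; return P[:3,3]+w*(z-P[2,3])/w[2]
def cloud(cam,depth):
    m=camera_model(cam); v,u=np.mgrid[:384,:512]; d=depth
    p=np.stack([(u-m['cx'])/m['fx']*d,(v-m['cy'])/m['fy']*d,d],-1)
    return p@m['pose'][:3,:3].T+m['pose'][:3,3]
E
python3 - <<'E'
from h import *
print(sense())
for c in ('scene','top'):
    im,d=grab_frame(c); np.save(f'{c}_d.npy',d); np.save(f'{c}_i.npy',im); save(im,c+'0.png'); print(c,np.round(camera_model(c)['pose'],3).tolist(),camera_model(c)['fx'])
    for q in ('pen','gate_hinge','tab_grip','catch_mount','catch_post','latch_bar','squeeze_bottle','coffee_jar','salt_shaker'):
        for r in spot_point(c,q)[:2]:
            x,y=r['xy']; dd=d[int(round(y)),int(round(x))]
            print(c,q,round(r['p'],2),np.round(r['xy'],1),np.round(world(c,r['xy'],dd),3))
a=np.hstack([np.load('scene_i.npy'),np.load('top_i.npy')]); 
print({k:np.round(v,3).tolist() for k,v in camera_model('wrist').items() if k=='hand_eye'})
E
```

```text
pics
{'time_s': 0.0, 'joint_positions': array([ 1.23631114e+00,  3.09038271e-01,  1.63519039e+00, -1.63180142e-05,
        1.19969350e+00, -6.97146178e-02]), 'qvel': array([ 0.00054945,  0.00037541,  0.0008623 ,  0.00112044, -0.00288901,
       -0.00099388]), 'joint_efforts': array([-1.24857394e-05, -4.15238607e+01, -2.76670665e+01, -1.24991939e-04,
        9.95820476e-03,  4.46367935e-06]), 'tcp_pos': array([0.16345364, 0.60281162, 0.40342406]), 'orientation': array([ 2.49419546,  1.9079949 , -0.00303973]), 'contact_force': array([-0.41755725, -0.36189355,  0.65571795]), 'moment': array([0.06141605, 0.02319891, 0.03536023]), 'opening': 0.08558468750094679}
scene [[0.813, -0.252, 0.526, -0.142], [-0.583, -0.333, 0.742, -0.951], [-0.012, -0.909, -0.417, 0.647], [0.0, 0.0, 0.0, 1.0]] 350.6572282559623
scene pen 0.76 [268.8 201. ] [0.633 0.066 0.003]
scene pen 0.59 [320.  256.5] [ 0.519 -0.341  0.012]
scene gate_hinge 0.93 [244.  172.6] [0.69  0.332 0.027]
scene tab_grip 0.62 [257.6 184.2] [ 0.53  -0.003  0.13 ]
scene catch_mount 0.57 [285.4 199.4] [ 0.602 -0.075  0.075]
scene catch_pos
[... 335 characters left out ...]
0.026], [-0.028, -0.128, -0.991, 1.534], [0.0, 0.0, 0.0, 1.0]] 393.03699091483145
top pen 0.77 [243.2 166.4] [0.653 0.054 0.001]
top gate_hinge 0.68 [207.2 183.7] [0.575 0.187 0.069]
top tab_grip 0.6 [257.3 192.1] [ 0.529 -0.003  0.139]
top catch_mount 0.63 [276.6 182.2] [ 0.588 -0.078 -0.004]
top catch_post 0.86 [278.7 166.3] [ 0.626 -0.083  0.119]
top latch_bar 0.57 [228.4 188.2] [0.553 0.105 0.087]
top squeeze_bottle 0.61 [155.  199.5] [0.525 0.401 0.015]
top coffee_jar 0.63 [170.3 161.5] [0.66  0.325 0.086]
top salt_shaker 0.62 [339.3 194.2] [ 0.528 -0.313  0.047]
{'hand_eye': [[1.0, -0.001, 0.001, -0.0], [0.001, 0.95, 0.313, -0.081], [-0.001, -0.313, 0.95, 0.031], [0.0, 0.0, 0.0, 1.0]]}
```

```bash
python3 - <<'E'
from h import *
s=np.load('scene_i.npy');t=np.load('top_i.npy')
a=cv2.resize(s[120:270,170:370],(800,600),interpolation=3); save(a,'s_crop.png')
b=cv2.resize(t[110:260,150:350],(800,600),interpolation=3); save(b,'t_crop.png')
# wall top cloud
P=cloud('top',np.load('top_d.npy')); z=P[...,2]
m=(z>.078)&(z<.092)&(abs(P[...,0]-.65)<.2)&(abs(P[...,1]-.05)<.25)
print(m.sum()); q=P[m]; print(np.round(q[::6],3)[:150].tolist())
E
```

```text
611
[[0.848, 0.124, 0.09], [0.841, -0.04, 0.085], [0.837, 0.032, 0.09], [0.836, 0.002, 0.092], [0.84, -0.021, 0.078], [0.833, -0.131, 0.091], [0.837, 0.033, 0.08], [0.832, -0.132, 0.082], [0.831, -0.155, 0.083], [0.832, -0.178, 0.079], [0.827, -0.199, 0.091], [0.816, 0.136, 0.081], [0.787, 0.155, 0.085], [0.77, 0.181, 0.091], [0.762, 0.192, 0.092], [0.755, 0.289, 0.084], [0.75, 0.277, 0.089], [0.748, 0.219, 0.09], [0.748, 0.256, 0.079], [0.747, 0.229, 0.08], [0.739, -0.031, 0.086], [0.737, -0.053, 0.092], [0.736, -0.012, 0.084], [0.734, -0.035, 0.09], [0.735, 0.208, 0.092], [0.731, 0.018, 0.092], [0.731, -0.012, 0.089], [0.731, -0.05, 0.086], [0.731, 0.204, 0.092], [0.729, 0.056, 0.089], [0.729, 0.03, 0.087], [0.729, 0.007, 0.084], [0.728, 0.219, 0.089], [0.727, 0.098, 0.086], [0.725, 0.071, 0.088], [0.726, 0.049, 0.084], [0.723, -0.057, 0.086], [0.725, 0.201, 0.085], [0.722, 0.109, 0.09], [0.721, 0.083, 0.09], [0.719, -0.057, 0.085], [0.721, 0.227, 0.087], [0.719, 0.14, 0.088], [0.72, 0.118, 0.083], [0.719, 0.094, 0.086], [0.717, 0.182, 0.085], [0.715, 0.158, 0.091], [0.715, 0.136, 
[... 548 characters left out ...]
.189, 0.087], [0.584, -0.069, 0.09], [0.582, 0.178, 0.086], [0.574, 0.181, 0.09], [0.575, 0.16, 0.081], [0.571, 0.167, 0.085], [0.571, 0.145, 0.079], [0.566, 0.141, 0.086], [0.566, 0.118, 0.083], [0.563, 0.122, 0.083], [0.562, 0.096, 0.084], [0.558, 0.103, 0.087], [0.557, 0.077, 0.087], [0.555, 0.104, 0.082], [0.553, 0.073, 0.089], [0.553, 0.043, 0.085], [0.55, 0.092, 0.087], [0.551, 0.063, 0.078], [0.55, 0.04, 0.08], [0.547, 0.096, 0.086], [0.546, 0.073, 0.088], [0.546, 0.048, 0.081], [0.545, 0.025, 0.085], [0.542, 0.059, 0.084], [0.541, -0.008, 0.082], [0.539, 0.04, 0.079], [0.538, -0.008, 0.081], [0.537, -0.031, 0.082], [0.534, -0.016, 0.083], [0.531, 0.018, 0.081], [0.522, -0.027, 0.08]]
```

View pics/s_crop.png

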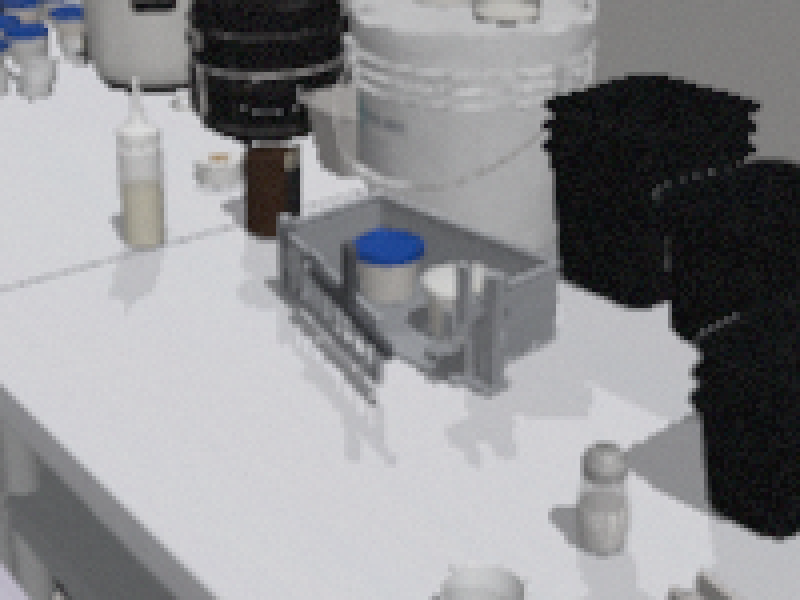

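View pics/t_crop.png

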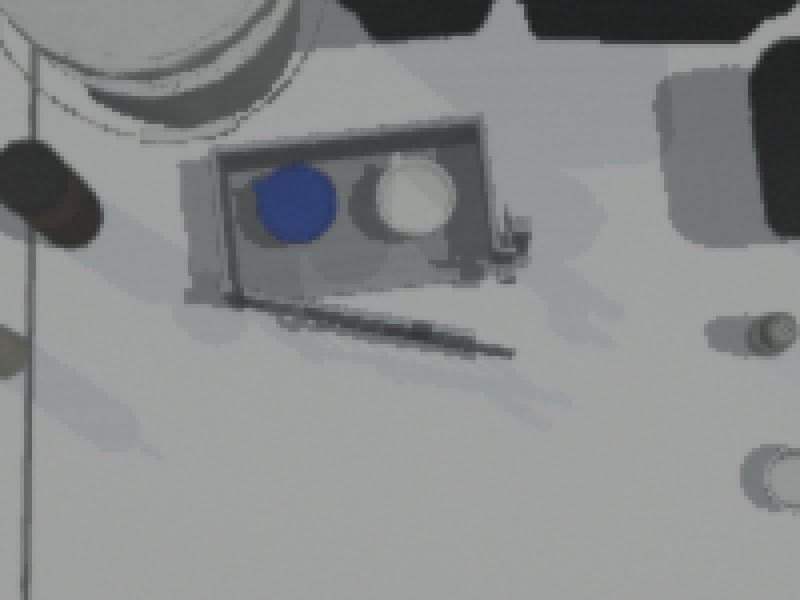

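The scene crop shows the pen at an angle, with the gate ajar and the dark tab upright at crop (350,265). The catch and right post are at (465-495,320). The top crop shows the gate line running from the hinge at (235,297) to the bar end at (515,352), with the tab at (422,330). Gate angle is about 0.3 and pen yaw about 0.09. I'll move above the tab now.

Request:
move_arm --deltas '[{"x": -15,"y": 16,"z": -2,"wz": 0.06},{"x": -42,"y": 44,"z": -6,"wz": 0.18},{"x": -70,"y": 73,"z": -10,"wz": 0.3},{"x": -98,"y": 102,"z": -15,"wz": 0.42},{"x": -126,"y": 131,"z": -17,"wz": 0.54},{"x": -154,"y": 160,"z": -17,"wz": 0.66},{"x": -182,"y": 190,"z": -17,"wz": 0.78},{"x": -210,"y": 219,"z": -17,"wz": 0.9},{"x": -238,"y": 248,"z": -17,"wz": 1.02},{"x": -266,"y": 278,"z": -17,"wz": 1.14},{"x": -294,"y": 307,"z": -17,"wz": 1.26},{"x": -322,"y": 336,"z": -17,"wz": 1.38}]'

```text
invalid input
```

```bash
cat >> h.py <<'E'
def delta(p,yaw,tilt=0):
    """delta to TCP p, tool down, tool x along world yaw, then turned about tool x by tilt"""
    T=toolT(); c,s=np.cos(yaw),np.sin(yaw)
    G=np.array([[c,s,0],[s,-c,0],[0,0,-1.]])@R.from_rotvec([tilt,0,0]).as_matrix()
    return np.round(T[:3,:3].T@(np.array(p)-T[:3,3])*1000,1), np.round(R.from_matrix(T[:3,:3].T@G).as_rotvec(),3)
E
python3 - <<'E'
from h import *
s=sense(); print(s['time_s'],s['tcp_pos'],s['orientation'],s['contact_force']); print(delta((.529,-.003,.42),-.21))
try: print(nose_length)
except Exception as e: print(e)
E
```

```text
1.0 [0.16359981 0.60323003 0.40469825] [-2.49524210e+00 -1.90874785e+00 -6.44757925e-05] [0.24505915 0.5837194  0.27310703]
(array([-489.5,  511.3,  -15.3]), array([-0.   , -0.   ,  1.516]))
0.1734
```

Request:
move_arm --deltas '[{"x": -15,"y": 16,"z": -2,"wx": 0,"wy": 0,"wz": 0.06,"fingers": 0},{"x": -42,"y": 44,"z": -6,"wx": 0,"wy": 0,"wz": 0.18,"fingers": 0},{"x": -70,"y": 73,"z": -10,"wx": 0,"wy": 0,"wz": 0.3,"fingers": 0},{"x": -98,"y": 102,"z": -15,"wx": 0,"wy": 0,"wz": 0.42,"fingers": 0},{"x": -126,"y": 131,"z": -15,"wx": 0,"wy": 0,"wz": 0.54,"fingers": 0},{"x": -154,"y": 160,"z": -15,"wx": 0,"wy": 0,"wz": 0.66,"fingers": 0},{"x": -182,"y": 190,"z": -15,"wx": 0,"wy": 0,"wz": 0.78,"fingers": 0},{"x": -210,"y": 219,"z": -15,"wx": 0,"wy": 0,"wz": 0.9,"fingers": 0},{"x": -238,"y": 248,"z": -15,"wx": 0,"wy": 0,"wz": 1.02,"fingers": 0},{"x": -266,"y": 278,"z": -15,"wx": 0,"wy": 0,"wz": 1.14,"fingers": 0},{"x": -294,"y": 307,"z": -15,"wx": 0,"wy": 0,"wz": 1.26,"fingers": 0},{"x": -322,"y": 336,"z": -15,"wx": 0,"wy": 0,"wz": 1.38,"fingers": 0}]' --force 30

```text
time_s: 2.0
tcp_pos: [0.4042, 0.2027, 0.4202]
orientation: [-3.138, 0.125, -0.002]
contact_force: [1.1, 0.5, 0.2]
opening: 0.0858
```

```bash
python3 - <<'E'
from h import *
s=sense(); print(s['time_s'],s['tcp_pos'],s['orientation'],s['contact_force']); print(delta((.529,-.003,.42),-.21))
E
```

```text
2.0 [0.40416627 0.20265973 0.4201597 ] [-3.13849732e+00  1.25302600e-01 -1.93358540e-03] [1.08426793 0.50644222 0.17974987]
(array([140.8, 195.1,   0.2]), array([-0.001, -0.001,  0.13 ]))
```

Request:
move_arm --deltas '[{"x": 20,"y": 28,"z": 0,"wx": 0,"wy": 0,"wz": 0.06,"fingers": 0},{"x": 40,"y": 56,"z": 0,"wx": 0,"wy": 0,"wz": 0.13,"fingers": 0},{"x": 60,"y": 84,"z": 0,"wx": 0,"wy": 0,"wz": 0.13,"fingers": 0},{"x": 80,"y": 112,"z": 0,"wx": 0,"wy": 0,"wz": 0.13,"fingers": 0},{"x": 100,"y": 140,"z": 0,"wx": 0,"wy": 0,"wz": 0.13,"fingers": 0},{"x": 120,"y": 167,"z": 0,"wx": 0,"wy": 0,"wz": 0.13,"fingers": 0},{"x": 135,"y": 187,"z": 0,"wx": 0,"wy": 0,"wz": 0.13,"fingers": 0},{"x": 141,"y": 195,"z": 0,"wx": 0,"wy": 0,"wz": 0.13,"fingers": 0},{"x": 141,"y": 195,"z": 0,"wx": 0,"wy": 0,"wz": 0.13,"fingers": 0},{"x": 141,"y": 195,"z": 0,"wx": 0,"wy": 0,"wz": 0.13,"fingers": 0}]'

```text
time_s: 2.83
tcp_pos: [0.5289, -0.0028, 0.4199]
orientation: [-3.123, 0.33, 0.0]
contact_force: [-1.0, -0.0, -0.2]
opening: 0.0857
```

```bash
cat >> h.py <<'E'
def wcloud(depth,T):
    m=camera_model('wrist'); v,u=np.mgrid[:384,:512]; a=(u-m['cx'])/m['fx']; b=(v-m['cy'])/m['fy']; r=np.hypot(a,b)+1e-9
    k=np.tan(np.minimum(r,1.45))/r
    p=np.stack([a*k*depth,b*k*depth,depth],-1); X=T@m['hand_eye']
    return p@X[:3,:3].T+X[:3,3]
E
python3 - <<'E'
from h import *
T=toolT(); im,d=grab_frame('wrist'); np.savez('w1.npz',im=im,d=d,T=T); P=wcloud(d,T)
print(sense()['time_s'],sense()['tcp_pos'],sense()['contact_force'])
for q in ('tab_grip','latch_bar','gate_hinge','catch_mount','catch_post','pen'):
    for r in spot_point('wrist',q)[:2]:
        x,y=np.round(r['xy']).astype(int); print(q,round(r['p'],2),x,y,np.round(P[y,x],4))
for r in silhouettes('wrist','tab_grip')[:1]:
    q=P[r['region']]; print('n',len(q),r['p']); z=q[:,2]
    g=q[(z>.142)&(z<.154)]; print('tabtop',len(g),np.round(g.mean(0),4),np.round(np.ptp(g,axis=0),4))
# tops of gate/walls
z=P[...,2]; m=(z>.08)&(z<.09)&(abs(P[...,0]-.62)<.2)&(abs(P[...,1]-.06)<.2); np.save('m.npy',P[m]); print(m.sum())
q=P[m]; import numpy as np
g=q[(q[:,0]<.59)&(q[:,1]<.16)]; 
save(cv2.resize(im,(768,576)),'w1.png')
E
```

```text
2.8833 [ 0.52858679 -0.00220119  0.4199034 ] [ 0.08075424  0.49684313 -0.55691698]
tab_grip 0.67 260 180 [0.5335 0.0099 0.1411]
tab_grip 0.2 342 88 [0.6567 0.0738 0.007 ]
latch_bar 0.85 259 77 [0.5523 0.1004 0.0841]
gate_hinge 0.68 266 4 [0.5756 0.1751 0.0864]
catch_mount 0.66 319 219 [ 0.5869 -0.0649  0.0809]
catch_mount 0.42 261 177 [0.535  0.0124 0.1414]
catch_post 0.68 363 241 [ 0.6263 -0.0845  0.1178]
pen 0.86 340 88 [0.6539 0.0742 0.0073]
pen 0.54 367 244 [ 0.6304 -0.0889  0.1185]
n 1462 0.66
tabtop 39 [0.5326 0.0083 0.1425] [0.0088 0.0083 0.002 ]
4654
```

View pics/w1.png

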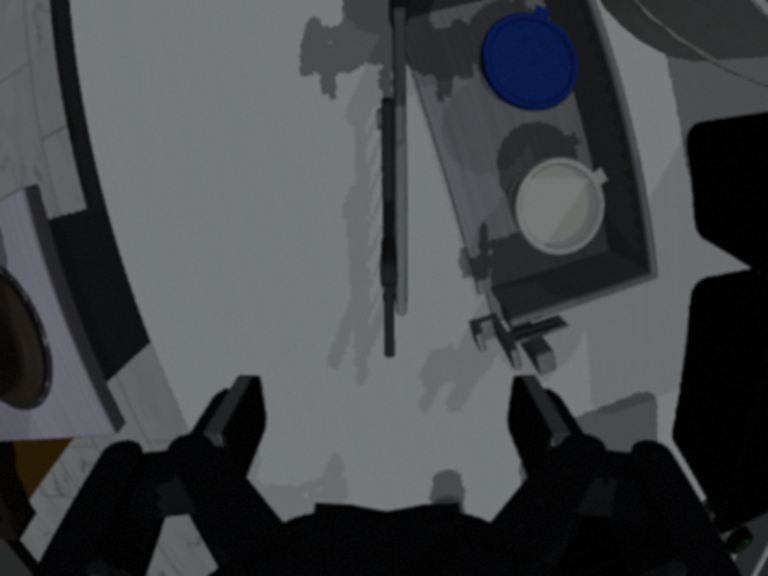

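The wrist view shows the gate and bar running vertically at column 390-400. The tab is near (389,265) and the bar tip at (389,355). The catch U spans about (470-520,320-360) and the post is at (540,355). Next I'll fit the gate line, the tab and the catch from the depth data.

```bash
python3 - <<'E'
from h import *
f=np.load('w1.npz'); P=wcloud(f['d'],f['T']); im=f['im']; z=P[...,2]
def line(m,n):
    q=P[m][:,:2]; vx,vy,x0,y0=cv2.fitLine(q.astype(np.float32),cv2.DIST_HUBER,0,.001,.001).ravel(); 
    print(n,len(q),'x at y=',[(y,round(float(x0+vx/vy*(y-y0)),4)) for y in(-.07,0,.1,.17)],'atan',round(float(np.arctan(vx/vy)),4), 'y',q[:,1].min().round(4),q[:,1].max().round(4)); return 
L=lambda x,y:x-(.535+.22*(y-0.01))   # rough gate line
X,Y=P[...,0],P[...,1]
m=(z>.081)&(z<.09)&(abs(L(X,Y)-.009)<.008)&(Y<.16)&(Y>-.06); line(m,'gate top')
m=(z>.062)&(z<.1)&(abs(L(X,Y))<.006)&(Y<.1)&(Y>-.11); line(m,'bar')
m=(z>.105)&(z<.15)&(abs(L(X,Y))<.02)&(abs(Y-.01)<.04); line(m,'tab'); q=P[m]
for a in np.arange(.1,.15,.005):
    k=q[(q[:,2]>=a)&(q[:,2]<a+.005)]
    if len(k): print(round(a,3),len(k),np.round(k.mean(0),4),np.round(np.ptp(k,axis=0),4))
# pen frame guess yaw
m=(z>.08)&(z<.09)&(X>.69)&(Y>-.03)&(Y<.15); line(m,'back wall')
m=(z>.08)&(z<.09)&(abs(Y+.06)<.012)&(X>.66)&(X<.73); q=P[m]; print('rwall',np.polyfit(q[:,0],q[:,1],1),q[:,:2].mean(0))
m=(z>.083)&(z<.135)&(abs(X-.6)<.06)&(abs(Y+.075)<.04); q=P[m]; c,s=np.cos(.095),np.sin(.095)
u=q[:,:2]@np.array([[c,-s],[s,c]])
for a,b in((.083,.092),(.122,.133),(.112,.121)):
    k=(q[:,2]>a)&(q[:,2]<b); print(a,k.sum()); print(np.round(np.c_[u[k]*1000,q[k,2]*1000][::max(1,k.sum()//30)]).astype(int).tolist())
E
```

```text
gate top 1358 x at y= [(-0.07, 0.5256), (0, 0.5399), (0.1, 0.5603), (0.17, 0.5745)] atan 0.2011 y -0.0382 0.16
bar 1351 x at y= [(-0.07, 0.5165), (0, 0.5324), (0.1, 0.5551), (0.17, 0.5709)] atan 0.2231 y -0.0764 0.0999
tab 292 x at y= [(-0.07, 0.5169), (0, 0.5307), (0.1, 0.5504), (0.17, 0.5642)] atan 0.1946 y -0.0004 0.018
0.105 15 [0.534  0.0171 0.1071] [0.0088 0.0025 0.0043]
0.11 13 [0.5334 0.0168 0.1121] [0.0085 0.0022 0.0047]
0.115 14 [0.5345 0.0162 0.1168] [0.0089 0.0043 0.0047]
0.12 19 [0.5338 0.016  0.122 ] [0.0089 0.0045 0.0045]
0.125 17 [0.5339 0.0158 0.1279] [0.0086 0.0038 0.0042]
0.13 16 [0.5339 0.0156 0.1327] [0.0078 0.0018 0.0037]
0.135 64 [0.5326 0.0104 0.1383] [0.0115 0.0168 0.0049]
0.14 134 [0.5323 0.008  0.1416] [0.0105 0.0128 0.004 ]
back wall 1543 x at y= [(-0.07, 0.8975), (0, 0.8209), (0.1, 0.7115), (0.17, 0.6349)] atan -0.8304 y -0.03 0.15
rwall [ 0.09240521 -0.11713457] [ 0.69266775 -0.05312846]
0.083 566
[[652, -115, 86], [642, -116, 86], [646, -117, 90], [646, -119, 89], [643, -119, 90], [637, -119, 88], [628, -117, 89], [619, -116, 85], [639, -122, 89], [628,
[... 967 characters left out ...]
130], [591, -133, 128], [593, -133, 129], [591, -134, 127], [593, -134, 130]]
0.112 234
[[595, -120, 114], [593, -119, 118], [591, -124, 113], [619, -136, 112], [616, -136, 113], [623, -137, 117], [616, -137, 115], [590, -127, 118], [616, -137, 116], [623, -139, 117], [614, -137, 117], [622, -139, 118], [613, -137, 118], [620, -140, 119], [611, -139, 117], [618, -140, 118], [610, -140, 116], [617, -141, 119], [609, -141, 116], [617, -143, 117], [610, -142, 118], [618, -145, 117], [611, -144, 117], [618, -146, 118], [612, -144, 119], [619, -147, 118], [613, -146, 119], [621, -149, 119], [615, -149, 118], [623, -152, 116], [616, -150, 118], [610, -150, 117], [618, -152, 118], [610, -151, 119]]
```

```bash
python3 - <<'E'
from h import *
print(sense()['time_s'],delta((.533,.0095,.2775),-.203))
E
```

```text
3.2333 (array([  1.5, -12.2, 142.8]), array([-0.001, -0.001, -0.006]))
```

Request:
move_arm --deltas '[{"x": 0.5,"y": -4,"z": 10,"wx": 0,"wy": 0,"wz": -0.006,"fingers": 0.1},{"x": 1.5,"y": -8,"z": 30,"wx": 0,"wy": 0,"wz": -0.006,"fingers": 0.3},{"x": 1.5,"y": -12,"z": 55,"wx": 0,"wy": 0,"wz": -0.006,"fingers": 0.3},{"x": 1.5,"y": -12,"z": 80,"wx": 0,"wy": 0,"wz": -0.006,"fingers": 0.3},{"x": 1.5,"y": -12,"z": 103,"wx": 0,"wy": 0,"wz": -0.006,"fingers": 0.3},{"x": 1.5,"y": -12,"z": 123,"wx": 0,"wy": 0,"wz": -0.006,"fingers": 0.3},{"x": 1.5,"y": -12,"z": 137,"wx": 0,"wy": 0,"wz": -0.006,"fingers": 0.3},{"x": 1.5,"y": -12,"z": 143,"wx": 0,"wy": 0,"wz": -0.006,"fingers": 0.3},{"x": 1.5,"y": -12,"z": 143,"wx": 0,"wy": 0,"wz": -0.006,"fingers": 0.3},{"x": 1.5,"y": -12,"z": 143,"wx": 0,"wy": 0,"wz": -0.006,"fingers": 0.3}]' --force 30

```text
time_s: 4.07
tcp_pos: [0.5331, 0.0096, 0.2772]
orientation: [-3.125, 0.317, -0.002]
contact_force: [0.7, -0.4, -1.0]
opening: 0.0595
```

```bash
python3 - <<'E'
from h import *
T=toolT(); im,d=grab_frame('wrist'); s=sense(); print(s['time_s'],s['tcp_pos'],s['contact_force'],s['opening'])
P=wcloud(d,T); save(cv2.resize(im,(768,576)),'w2.png'); i,dd=grab_frame('scene'); save(cv2.resize(i[130:250,200:360],(800,600),interpolation=3),'s2.png')
for r in spot_point('wrist','tab_grip')[:2]:
    x,y=np.round(r['xy']).astype(int); print(r['p'],x,y,P[y,x])
E
```

```text
4.1167 [0.53354437 0.00946034 0.27800978] [0.17734397 0.20711556 0.5730766 ] 0.059738834479063765
0.59 255 276 [0.53335995 0.01648342 0.13617911]
```

View pics/w2.png

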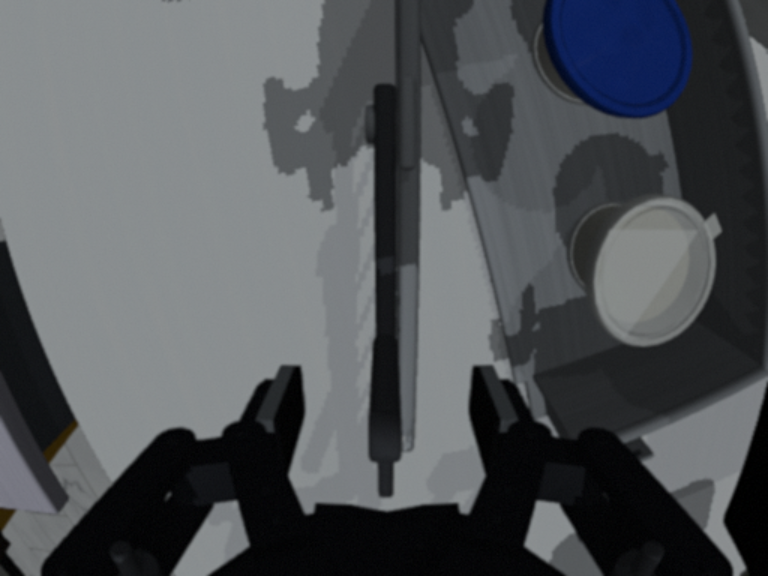

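The tab, with its top at (385,450), stands midway between the pads at columns 300 and 470. I'll close on it.

Request:
move_arm --deltas '[{"x": 0,"y": 0,"z": 0,"wx": 0,"wy": 0,"wz": 0,"fingers": 0.7},{"x": 0,"y": 0,"z": 0,"wx": 0,"wy": 0,"wz": 0,"fingers": 0.9},{"x": 0,"y": 0,"z": 0,"wx": 0,"wy": 0,"wz": 0,"fingers": 1},{"x": 0,"y": 0,"z": 0,"wx": 0,"wy": 0,"wz": 0,"fingers": 1},{"x": 0,"y": 0,"z": 0,"wx": 0,"wy": 0,"wz": 0,"fingers": 1},{"x": 0,"y": 0,"z": 0,"wx": 0,"wy": 0,"wz": 0,"fingers": 1},{"x": 0,"y": 0,"z": 0,"wx": 0,"wy": 0,"wz": 0,"fingers": 1},{"x": 0,"y": 0,"z": 0,"wx": 0,"wy": 0,"wz": 0,"fingers": 1}]' --force 30

```text
time_s: 4.88
tcp_pos: [0.5338, 0.0093, 0.279]
orientation: [-3.125, 0.317, -0.006]
contact_force: [-1.7, 0.2, 5.2]
opening: 0.0098
```

```bash
cat >> h.py <<'E'
H=np.array([.578,.183,.078]); G0=.298; L0=-.06; PEN=.095
def state_to_T(T0,g,l):
    """TCP pose when gate is at g and bar at l, rigidly gripping from T0 (at G0,L0)"""
    n0=PEN-G0; nrm=np.array([np.cos(n0),np.sin(n0),0]); dr=np.array([np.sin(n0),-np.cos(n0),0])
    piv=H+.085*dr-.009*nrm
    def about(p,v):
        M=np.eye(4); M[:3,:3]=R.from_rotvec(v).as_matrix(); M[:3,3]=p-M[:3,:3]@p; return M
    return about(H,[0,0,G0-g])@about(piv,-(l-L0)*nrm)@T0
def rows(path,T0):
    T=toolT()
    for g,l in path:
        D=np.linalg.inv(T)@state_to_T(T0,g,l); print((g,l),np.round(D[:3,3]*1000,1).tolist(),np.round(R.from_matrix(D[:3,:3]).as_rotvec(),3).tolist())
E
python3 - <<'E'
from h import *
s=sense(); print(s['time_s'],s['tcp_pos'],s['orientation'],s['contact_force'],s['moment'],s['opening'])
T0=toolT(); np.save('T0.npy',T0)
rows([(.298,l) for l in (-.03,0,.04,.08,.12,.16,.2,.22)],T0)
E
```

```text
4.8833 [0.53375465 0.00934692 0.27903523] [-3.12485189  0.31683672 -0.0058234 ] [-1.67072356  0.21461538  5.17462814] [0.06976774 0.54506013 0.22515843] 0.009760811710068882
(0.298, -0.03) [0.0, -6.1, -2.7] [-0.03, -0.0, -0.0]
(0.298, 0) [0.0, -12.2, -5.3] [-0.06, -0.0, -0.0]
(0.298, 0.04) [0.0, -20.5, -8.4] [-0.1, -0.0, -0.0]
(0.298, 0.08) [0.1, -29.0, -11.1] [-0.14, -0.0, -0.001]
(0.298, 0.12) [0.1, -37.5, -13.5] [-0.18, -0.0, -0.001]
(0.298, 0.16) [0.1, -46.2, -15.6] [-0.22, -0.0, -0.001]
(0.298, 0.2) [0.1, -54.9, -17.4] [-0.26, -0.0, -0.001]
(0.298, 0.22) [0.1, -59.2, -18.1] [-0.28, -0.0, -0.001]
```

Request:
move_arm --deltas '[{"x": 0,"y": -6,"z": -2.7,"wx": -0.03,"wy": 0,"wz": 0,"fingers": 1},{"x": 0,"y": -12,"z": -5.3,"wx": -0.06,"wy": 0,"wz": 0,"fingers": 1},{"x": 0,"y": -20.5,"z": -8.4,"wx": -0.1,"wy": 0,"wz": 0,"fingers": 1},{"x": 0,"y": -29,"z": -11.1,"wx": -0.14,"wy": 0,"wz": 0,"fingers": 1},{"x": 0,"y": -37.5,"z": -13.5,"wx": -0.18,"wy": 0,"wz": 0,"fingers": 1},{"x": 0,"y": -46,"z": -15.6,"wx": -0.22,"wy": 0,"wz": 0,"fingers": 1},{"x": 0,"y": -55,"z": -17.4,"wx": -0.26,"wy": 0,"wz": 0,"fingers": 1},{"x": 0,"y": -59,"z": -18.1,"wx": -0.28,"wy": 0,"wz": 0,"fingers": 1},{"x": 0,"y": -59,"z": -18.1,"wx": -0.28,"wy": 0,"wz": 0,"fingers": 1},{"x": 0,"y": -59,"z": -18.1,"wx": -0.28,"wy": 0,"wz": 0,"fingers": 1}]' --force 30

```text
time_s: 5.72
tcp_pos: [0.5453, 0.0672, 0.2965]
orientation: [2.85, -0.289, -0.037]
contact_force: [-0.5, 0.4, -0.8]
opening: 0.0098
```

```bash
python3 - <<'E'
from h import *
s=sense(); print(s['time_s'],s['tcp_pos'],s['orientation'],s['contact_force'],s['moment'],s['opening'])
T=toolT(); i,dd=grab_frame('scene'); save(cv2.resize(i[120:240,200:360],(800,600),interpolation=3),'s3.png')
T0=np.load('T0.npy'); rows([(g,.22) for g in (.27,.24,.21,.18,.15,.12,.10,.08,.06)],T0)
E
```

```text
5.7167 [0.54528393 0.06724252 0.29652338] [ 2.84965784 -0.28861433 -0.03651223] [-0.51919939  0.39256546 -0.76931394] [0.20358525 0.07631002 0.13526955] 0.009832576093548377
(0.27, 0.22) [3.7, 0.0, -0.6] [-0.001, 0.008, -0.028]
(0.24, 0.22) [7.3, 0.1, -0.6] [-0.001, 0.017, -0.057]
(0.21, 0.22) [10.9, 0.1, -0.6] [-0.001, 0.025, -0.086]
(0.18, 0.22) [14.5, 0.0, -0.6] [-0.001, 0.033, -0.114]
(0.15, 0.22) [18.1, -0.2, -0.7] [-0.001, 0.041, -0.143]
(0.12, 0.22) [21.7, -0.5, -0.8] [-0.001, 0.049, -0.172]
(0.1, 0.22) [24.1, -0.8, -0.8] [-0.001, 0.055, -0.191]
(0.08, 0.22) [26.5, -1.1, -0.9] [-0.001, 0.06, -0.211]
(0.06, 0.22) [28.8, -1.5, -1.0] [-0.001, 0.066, -0.23]
```

View pics/s3.png

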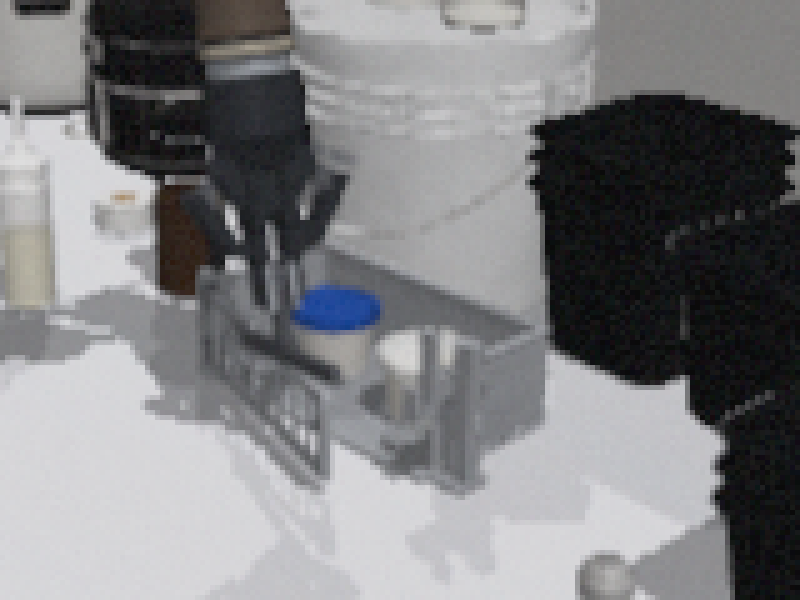

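The bar is clearly raised, with its free end at (340,375), and the gripper holds the tab. Force is near zero. Swinging in.

Request:
move_arm --deltas '[{"x": 3.7,"y": 0,"z": -0.6,"wx": -0.001,"wy": 0.008,"wz": -0.028,"fingers": 1},{"x": 7.3,"y": 0.1,"z": -0.6,"wx": -0.001,"wy": 0.017,"wz": -0.057,"fingers": 1},{"x": 10.9,"y": 0.1,"z": -0.6,"wx": -0.001,"wy": 0.025,"wz": -0.086,"fingers": 1},{"x": 14.5,"y": 0,"z": -0.6,"wx": -0.001,"wy": 0.033,"wz": -0.114,"fingers": 1},{"x": 18.1,"y": -0.2,"z": -0.7,"wx": -0.001,"wy": 0.041,"wz": -0.143,"fingers": 1},{"x": 21.7,"y": -0.5,"z": -0.8,"wx": -0.001,"wy": 0.049,"wz": -0.172,"fingers": 1},{"x": 24.1,"y": -0.8,"z": -0.8,"wx": -0.001,"wy": 0.055,"wz": -0.191,"fingers": 1},{"x": 26.5,"y": -1.1,"z": -0.9,"wx": -0.001,"wy": 0.06,"wz": -0.211,"fingers": 1},{"x": 28.8,"y": -1.5,"z": -1.0,"wx": -0.001,"wy": 0.066,"wz": -0.23,"fingers": 1},{"x": 28.8,"y": -1.5,"z": -1.0,"wx": -0.001,"wy": 0.066,"wz": -0.23,"fingers": 1}]' --force 30

```text
time_s: 6.6
tcp_pos: [0.5738, 0.063, 0.2966]
orientation: [2.863, 0.053, 0.011]
contact_force: [-0.9, 2.2, -3.9]
opening: 0.0097
```

```bash
python3 - <<'E'
from h import *
s=sense(); print(s['time_s'],s['tcp_pos'],s['orientation'],s['contact_force'],s['moment'],s['opening'])
T=toolT(); im,d=grab_frame('wrist'); np.savez('w4.npz',im=im,d=d,T=T); P=wcloud(d,T)
save(cv2.resize(im,(768,576)),'w4.png')
T0=np.load('T0.npy'); rows([(g,.22) for g in (.05,.04,.03,.025,.02,.015,.01,.005,0)],T0)
E
```

```text
6.6 [0.57379576 0.0630468  0.29660763] [2.86280871 0.0534209  0.01146042] [-0.8826633   2.16925973 -3.90205966] [0.54910848 0.16928171 0.19492886] 0.009732822955180994
(0.05, 0.22) [1.4, 0.3, -0.5] [-0.0, 0.003, -0.009]
(0.04, 0.22) [2.6, 0.4, -0.5] [-0.0, 0.006, -0.019]
(0.03, 0.22) [3.8, 0.4, -0.5] [-0.0, 0.009, -0.029]
(0.025, 0.22) [4.4, 0.5, -0.5] [-0.0, 0.01, -0.033]
(0.02, 0.22) [5.0, 0.5, -0.5] [-0.0, 0.012, -0.038]
(0.015, 0.22) [5.6, 0.5, -0.5] [-0.0, 0.013, -0.043]
(0.01, 0.22) [6.2, 0.5, -0.5] [-0.0, 0.014, -0.048]
(0.005, 0.22) [6.8, 0.5, -0.4] [-0.0, 0.016, -0.053]
(0, 0.22) [7.4, 0.5, -0.4] [-0.0, 0.017, -0.057]
```

View pics/w4.png

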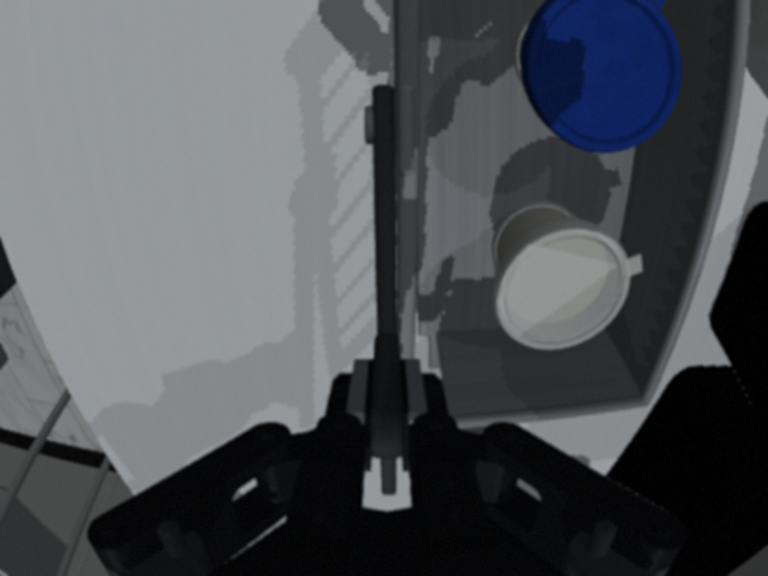

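The gripper holds the tab and the bar runs along column 385, in line with the gate. The clear cup is untouched. Next I'll approach the back stop gently.

Request:
move_arm --deltas '[{"x": 1.4,"y": 0.3,"z": -0.5,"wx": 0,"wy": 0.003,"wz": -0.009,"fingers": 1},{"x": 2.6,"y": 0.4,"z": -0.5,"wx": 0,"wy": 0.006,"wz": -0.019,"fingers": 1},{"x": 3.8,"y": 0.4,"z": -0.5,"wx": 0,"wy": 0.009,"wz": -0.029,"fingers": 1},{"x": 5.0,"y": 0.5,"z": -0.5,"wx": 0,"wy": 0.012,"wz": -0.038,"fingers": 1},{"x": 5.0,"y": 0.5,"z": -0.5,"wx": 0,"wy": 0.012,"wz": -0.038,"fingers": 1}]'

```text
time_s: 7.07
tcp_pos: [0.5785, 0.0631, 0.2967]
orientation: [2.862, 0.11, 0.02]
contact_force: [-2.6, 3.6, -4.3]
opening: 0.0099
```

```bash
cat > st.py <<'E'
from h import *
import sys
s=sense(); T=toolT(); f=T[:3,:3].T@s['contact_force']
yaw=np.arctan2(T[1,0],T[0,0]); print(s['time_s'],np.round(s['tcp_pos'],4),'Ftool',np.round(f,2),'M',np.round(s['moment'],2),'gate~',round(PEN-yaw,4))
T0=np.load('T0.npy'); rows(eval(sys.argv[1]),T0)
E
python3 st.py '[(g,.22) for g in (.015,.01,.007,.004,.001,-.002,-.005)]'
```

```text
7.0667 [0.5785 0.0631 0.2967] Ftool [-2.36 -4.8   3.1 ] M [0.65 0.23 0.22] gate~ 0.0176
(0.015, 0.22) [0.7, 0.3, -0.4] [-0.001, 0.002, -0.004]
(0.01, 0.22) [1.3, 0.4, -0.4] [-0.001, 0.003, -0.009]
(0.007, 0.22) [1.7, 0.4, -0.3] [-0.001, 0.004, -0.012]
(0.004, 0.22) [2.0, 0.4, -0.3] [-0.001, 0.005, -0.015]
(0.001, 0.22) [2.4, 0.4, -0.3] [-0.001, 0.005, -0.018]
(-0.002, 0.22) [2.8, 0.4, -0.3] [-0.001, 0.006, -0.021]
(-0.005, 0.22) [3.1, 0.5, -0.3] [-0.001, 0.007, -0.023]
```

Request:
move_arm --deltas '[{"x": 0.4,"y": -0.3,"z": 0,"wx": 0,"wy": 0.001,"wz": -0.003,"fingers": 1},{"x": 0.8,"y": -0.5,"z": 0,"wx": 0,"wy": 0.002,"wz": -0.006,"fingers": 1},{"x": 1.3,"y": -0.5,"z": 0,"wx": 0,"wy": 0.003,"wz": -0.009,"fingers": 1},{"x": 1.3,"y": -0.5,"z": 0,"wx": 0,"wy": 0.003,"wz": -0.009,"fingers": 1}]'

```text
time_s: 7.4
tcp_pos: [0.5799, 0.0634, 0.2967]
orientation: [2.86, 0.124, 0.022]
contact_force: [-1.5, 0.4, -3.7]
opening: 0.0093
```

```bash
python3 st.py '[(g,.22) for g in (.007,.004,.001,-.002,-.005)]'
```

```text
7.4 [0.5799 0.0634 0.2967] Ftool [-1.52 -1.48  3.39] M [0.13 0.32 0.26] gate~ 0.0076
(0.007, 0.22) [0.3, 0.6, -0.3] [0.0, 0.001, -0.002]
(0.004, 0.22) [0.7, 0.6, -0.3] [0.0, 0.002, -0.005]
(0.001, 0.22) [1.0, 0.6, -0.3] [0.0, 0.002, -0.008]
(-0.002, 0.22) [1.4, 0.6, -0.3] [0.0, 0.003, -0.011]
(-0.005, 0.22) [1.8, 0.7, -0.3] [0.0, 0.004, -0.014]
```

Request:
move_arm --deltas '[{"x": 0.4,"y": 0,"z": 0,"wx": 0,"wy": 0.001,"wz": -0.003,"fingers": 1},{"x": 0.8,"y": 0,"z": 0,"wx": 0,"wy": 0.002,"wz": -0.006,"fingers": 1},{"x": 0.8,"y": 0,"z": 0,"wx": 0,"wy": 0.002,"wz": -0.006,"fingers": 1}]'

```text
time_s: 7.65
tcp_pos: [0.5807, 0.0634, 0.2968]
orientation: [2.86, 0.134, 0.024]
contact_force: [-3.0, 0.1, -3.7]
opening: 0.0096
```

```bash
python3 st.py '[(g,.22) for g in (.001,-.002,-.005)]'
```

```text
7.65 [0.5807 0.0634 0.2968] Ftool [-2.95 -1.38  3.44] M [0.26 0.3  0.22] gate~ 0.001
(0.001, 0.22) [0.2, 0.6, -0.3] [0.0, 0.0, -0.002]
(-0.002, 0.22) [0.6, 0.6, -0.3] [0.0, 0.001, -0.005]
(-0.005, 0.22) [1.0, 0.6, -0.3] [0.0, 0.002, -0.008]
```

Request:
move_arm --deltas '[{"x": 0.4,"y": 0,"z": 0,"wx": 0,"wy": 0.001,"wz": -0.002,"fingers": 1},{"x": 0.7,"y": 0,"z": 0,"wx": 0,"wy": 0.001,"wz": -0.004,"fingers": 1},{"x": 0.7,"y": 0,"z": 0,"wx": 0,"wy": 0.001,"wz": -0.004,"fingers": 1}]'

```text
time_s: 7.9
tcp_pos: [0.5812, 0.0634, 0.2967]
orientation: [2.859, 0.14, 0.023]
contact_force: [-4.5, -0.1, -3.4]
opening: 0.0096
```

```bash
python3 st.py '[(g,.22) for g in (-.002,-.005,-.008)]'
```

```text
7.9 [0.5812 0.0634 0.2967] Ftool [-4.51 -1.28  3.17] M [0.24 0.4  0.17] gate~ -0.0031
(-0.002, 0.22) [0.0, 0.6, -0.3] [0.0, 0.001, -0.001]
(-0.005, 0.22) [0.4, 0.6, -0.3] [0.0, 0.002, -0.003]
(-0.008, 0.22) [0.8, 0.6, -0.3] [0.0, 0.003, -0.006]
```

Request:
move_arm --deltas '[{"x": 0.4,"y": 0,"z": 0,"wx": 0,"wy": 0.001,"wz": -0.002,"fingers": 1},{"x": 0.8,"y": 0,"z": 0,"wx": 0,"wy": 0.001,"wz": -0.004,"fingers": 1},{"x": 0.8,"y": 0,"z": 0,"wx": 0,"wy": 0.001,"wz": -0.004,"fingers": 1}]'

```text
time_s: 8.15
tcp_pos: [0.5815, 0.0635, 0.2967]
orientation: [2.859, 0.145, 0.021]
contact_force: [-6.6, 1.0, -1.2]
opening: 0.0091
```

```bash
python3 st.py '[(g,.22) for g in (-.002,-.005,-.008)]'; python3 - <<'E'
from h import *
T=toolT(); im,d=grab_frame('wrist'); np.savez('w5.npz',im=im,d=d,T=T); P=wcloud(d,T); z=P[...,2]
i,dd=grab_frame('scene'); Q=cloud('scene',dd); save(cv2.resize(i[130:250,220:380],(800,600),interpolation=3),'s5.png')
i,dd=grab_frame('top'); save(cv2.resize(i[130:220,200:320],(800,600),interpolation=3),'t5.png')
E
```

```text
8.15 [0.5815 0.0635 0.2967] Ftool [-6.45 -1.93  0.65] M [0.23 0.62 0.  ] gate~ -0.0064
(-0.002, 0.22) [-0.2, 0.6, -0.3] [0.001, 0.002, 0.003]
(-0.005, 0.22) [0.1, 0.6, -0.3] [0.001, 0.003, 0.0]
(-0.008, 0.22) [0.5, 0.6, -0.3] [0.001, 0.004, -0.003]
```

View pics/s5.png

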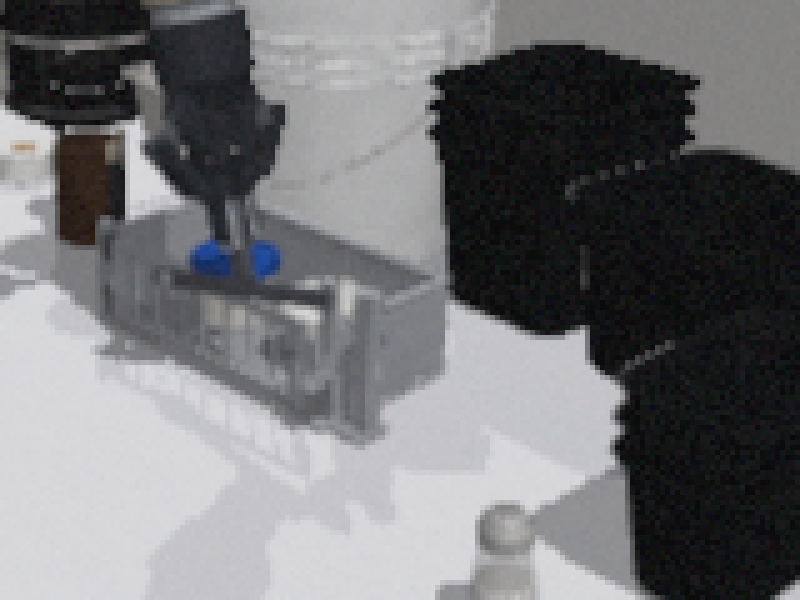

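The bar lies raised against the catch's back stop at about (330,300), beyond the front lip. The force reached 6.5 N at the tab, which is roughly 4 N at the catch. I'll back off about 1.5 mm at the catch to the slot centre.

Request:
move_arm --deltas '[{"x": -1.0,"y": 0,"z": 0,"wx": 0,"wy": -0.002,"wz": 0.007,"fingers": 1},{"x": -2.2,"y": 0,"z": 0,"wx": 0,"wy": -0.004,"wz": 0.016,"fingers": 1},{"x": -2.2,"y": 0,"z": 0,"wx": 0,"wy": -0.004,"wz": 0.016,"fingers": 1},{"x": -2.2,"y": 0,"z": 0,"wx": 0,"wy": -0.004,"wz": 0.016,"fingers": 1}]'

```text
time_s: 8.63
tcp_pos: [0.5794, 0.0633, 0.2967]
orientation: [2.86, 0.121, 0.019]
contact_force: [-1.8, 2.3, -3.6]
opening: 0.0101
```

```bash
python3 st.py '[]'; cat >> h.py <<'E'
def lower(g,l0,ls):
    T0=np.load('T0.npy'); A=np.linalg.inv(state_to_T(T0,g,l0))
    for l in ls:
        D=A@state_to_T(T0,g,l); print(l,np.round(D[:3,3]*1000,1).tolist(),np.round(R.from_matrix(D[:3,:3]).as_rotvec(),3).tolist())
E
python3 -c "
from h import *
lower(.01,.22,[.19,.16,.13,.10,.07,.04,.02,0])
from workcell import *
f=np.load('w5.npz');P=wcloud(f['d'],f['T']);X,Y,z=P[...,0],P[...,1],P[...,2]
m=(z>.078)&(z<.13)&(abs(X-(.585-.095*(Y-.09)))<.02)&(Y>.04)&(Y<.12)
c,s=np.cos(PEN),np.sin(PEN); q=P[m]; u=q[:,:2]@np.array([[c,-s],[s,c]])
for a in np.arange(.03,.12,.01):
    k=(u[:,1]>a)&(u[:,1]<a+.01)
    if k.sum()>5: print(round(a,2),k.sum(),np.round(np.percentile(u[k,0],[5,50,95]),4),np.round(np.percentile(q[k,2],[5,50,95]),4))
"
```

```text
8.6333 [0.5794 0.0633 0.2967] Ftool [-1.58 -3.38  2.78] M [0.41 0.2  0.17] gate~ 0.0101
0.19 [-0.0, 6.0, 2.9] [0.03, 0.0, 0.0]
0.16 [-0.0, 11.9, 6.0] [0.06, 0.0, 0.0]
0.13 [-0.0, 17.7, 9.2] [0.09, 0.0, 0.0]
0.1 [-0.1, 23.4, 12.7] [0.12, 0.0, 0.0]
0.07 [-0.1, 29.0, 16.3] [0.15, 0.0, 0.001]
0.04 [-0.1, 34.5, 20.0] [0.18, 0.0, 0.001]
0.02 [-0.1, 38.1, 22.6] [0.2, 0.0, 0.001]
0 [-0.1, 41.6, 25.3] [0.22, 0.0, 0.001]
0.03 589 [0.5785 0.587  0.5957] [0.0833 0.0866 0.0905]
0.04 631 [0.5777 0.5864 0.5954] [0.0817 0.0848 0.0905]
0.05 433 [0.581  0.5899 0.5953] [0.0812 0.085  0.0907]
0.06 120 [0.5883 0.5919 0.5956] [0.0836 0.085  0.0861]
```

Request:
move_arm --deltas '[{"x": 0,"y": 6,"z": 2.9,"wx": 0.03,"wy": 0,"wz": 0,"fingers": 1},{"x": 0,"y": 11.9,"z": 6,"wx": 0.06,"wy": 0,"wz": 0,"fingers": 1},{"x": 0,"y": 17.7,"z": 9.2,"wx": 0.09,"wy": 0,"wz": 0,"fingers": 1},{"x": 0,"y": 17.7,"z": 9.2,"wx": 0.09,"wy": 0,"wz": 0,"fingers": 1},{"x": 0,"y": 17.7,"z": 9.2,"wx": 0.09,"wy": 0,"wz": 0,"fingers": 1}]'

```text
time_s: 9.05
tcp_pos: [0.5812, 0.0438, 0.2928]
orientation: [2.95, 0.124, 0.014]
contact_force: [-1.8, 0.9, -2.8]
opening: 0.0093
```

```bash
python3 st.py '[(.01,.13)]'; python3 -c "
from h import *
lower(.01,.13,[.115,.1,.085,.07,.04,.02,0])"
```

```text
9.05 [0.5812 0.0438 0.2928] Ftool [-1.7  -1.52  2.59] M [0.5  0.25 0.21] gate~ 0.0111
(0.01, 0.13) [0.3, 0.4, -0.2] [0.0, 0.002, -0.002]
0.115 [-0.0, 3.0, 1.4] [0.015, 0.0, 0.0]
0.1 [-0.0, 6.0, 2.9] [0.03, 0.0, 0.0]
0.085 [-0.0, 9.0, 4.4] [0.045, 0.0, 0.0]
0.07 [-0.0, 11.9, 6.0] [0.06, 0.0, 0.0]
0.04 [-0.0, 17.7, 9.2] [0.09, 0.0, 0.0]
0.02 [-0.1, 21.5, 11.5] [0.11, 0.0, 0.0]
0 [-0.1, 25.3, 13.9] [0.13, 0.0, 0.0]
```

Request:
move_arm --deltas '[{"x": 0,"y": 3,"z": 1.4,"wx": 0.015,"wy": 0,"wz": 0,"fingers": 1},{"x": 0,"y": 6,"z": 2.9,"wx": 0.03,"wy": 0,"wz": 0,"fingers": 1},{"x": 0,"y": 9,"z": 4.4,"wx": 0.045,"wy": 0,"wz": 0,"fingers": 1},{"x": 0,"y": 9,"z": 4.4,"wx": 0.045,"wy": 0,"wz": 0,"fingers": 1}]'

```text
time_s: 9.38
tcp_pos: [0.5824, 0.0339, 0.2903]
orientation: [2.996, 0.125, 0.014]
contact_force: [0.8, 3.5, -4.7]
opening: 0.0093
```

```bash
python3 st.py '[(.01,.085)]'; python3 -c "
from h import *
lower(.01,.085,[.07,.05,.03,.015,0])"
```

```text
9.3833 [0.5824 0.0339 0.2903] Ftool [ 1.1  -4.09  4.12] M [0.56 0.06 0.42] gate~ 0.0116
(0.01, 0.085) [-0.1, 0.1, -0.2] [-0.001, 0.0, -0.003]
0.07 [-0.0, 3.0, 1.4] [0.015, 0.0, 0.0]
0.05 [-0.0, 7.0, 3.4] [0.035, 0.0, 0.0]
0.03 [-0.0, 10.9, 5.5] [0.055, 0.0, 0.0]
0.015 [-0.0, 13.8, 7.1] [0.07, 0.0, 0.0]
0 [-0.0, 16.7, 8.7] [0.085, 0.0, 0.0]
```

Request:
move_arm --deltas '[{"x": 0.1,"y": 2.8,"z": 1.4,"wx": 0.015,"wy": 0,"wz": -0.001,"fingers": 1},{"x": 0.2,"y": 6.8,"z": 3.4,"wx": 0.035,"wy": 0,"wz": -0.002,"fingers": 1},{"x": 0.2,"y": 6.8,"z": 3.4,"wx": 0.035,"wy": 0,"wz": -0.002,"fingers": 1},{"x": 0.2,"y": 6.8,"z": 3.4,"wx": 0.035,"wy": 0,"wz": -0.002,"fingers": 1}]'

```text
time_s: 9.72
tcp_pos: [0.5832, 0.0265, 0.2879]
orientation: [3.031, 0.128, 0.011]
contact_force: [-0.7, 2.2, -2.2]
opening: 0.0096
```

```bash
python3 st.py '[(.01,.05)]'; python3 -c "
from h import *
i,dd=grab_frame('scene'); save(cv2.resize(i[155:235,250:330],(600,600),interpolation=3),'s6.png')
lower(.01,.05,[.035,.02,.01,0])"
```

```text
9.7167 [0.5832 0.0265 0.2879] Ftool [-0.57 -2.46  1.92] M [0.38 0.39 0.33] gate~ 0.0103
(0.01, 0.05) [-0.2, 0.0, -0.3] [-0.001, 0.001, -0.002]
0.035 [-0.0, 3.0, 1.4] [0.015, 0.0, 0.0]
0.02 [-0.0, 6.0, 2.9] [0.03, 0.0, 0.0]
0.01 [-0.0, 8.0, 3.9] [0.04, 0.0, 0.0]
0 [-0.0, 9.9, 4.9] [0.05, 0.0, 0.0]
```

View pics/s6.png

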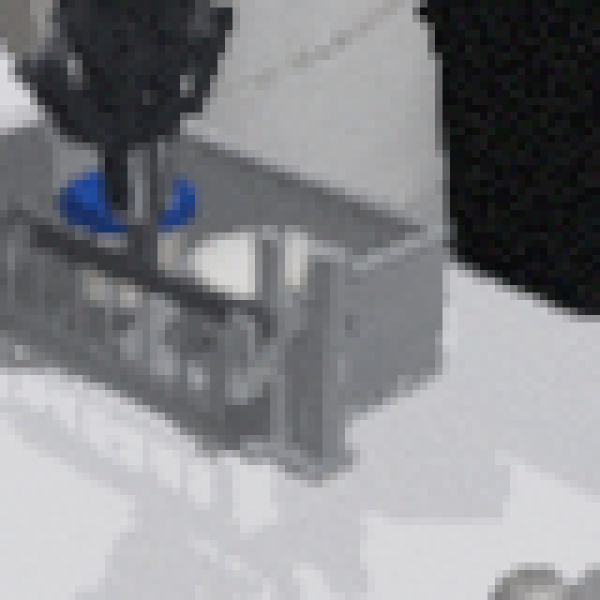

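The bar runs down to (265,310) at the catch, with no contact force, and appears to be entering the slot. Lowering the rest.

Request:
move_arm --deltas '[{"x": 0,"y": 3,"z": 1.4,"wx": 0.015,"wy": 0,"wz": 0,"fingers": 1},{"x": 0,"y": 6,"z": 2.9,"wx": 0.03,"wy": 0,"wz": 0,"fingers": 1},{"x": 0,"y": 8,"z": 3.9,"wx": 0.04,"wy": 0,"wz": 0,"fingers": 1},{"x": 0,"y": 8,"z": 3.9,"wx": 0.04,"wy": 0,"wz": 0,"fingers": 1}]'

```text
time_s: 10.1
tcp_pos: [0.5839, 0.018, 0.2848]
orientation: [3.072, 0.129, 0.008]
contact_force: [-1.6, 2.3, -1.3]
opening: 0.0097
```

```bash
python3 st.py '[(.01,.01)]'; python3 -c "
from h import *
T=toolT(); im,d=grab_frame('wrist'); np.savez('w7.npz',im=im,d=d,T=T)
lower(.01,.01,[.005,0,-.01])"
```

```text
10.1 [0.5839 0.018  0.2848] Ftool [-1.37 -2.54  1.09] M [0.5  0.39 0.38] gate~ 0.0109
(0.01, 0.01) [-0.2, -0.2, -0.4] [-0.002, 0.001, -0.002]
0.005 [-0.0, 1.0, 0.5] [0.005, 0.0, 0.0]
0 [-0.0, 2.0, 0.9] [0.01, 0.0, 0.0]
-0.01 [-0.0, 4.0, 1.9] [0.02, 0.0, 0.0]
```

Request:
move_arm --deltas '[{"x": 0,"y": 1,"z": 0.5,"wx": 0.005,"wy": 0,"wz": 0,"fingers": 1},{"x": 0,"y": 2,"z": 0.9,"wx": 0.01,"wy": 0,"wz": 0,"fingers": 1},{"x": 0,"y": 2,"z": 0.9,"wx": 0.01,"wy": 0,"wz": 0,"fingers": 1},{"x": 0,"y": 2,"z": 0.9,"wx": 0.01,"wy": 0,"wz": 0,"fingers": 1}]'

```text
time_s: 10.48
tcp_pos: [0.5841, 0.0162, 0.2843]
orientation: [3.082, 0.13, 0.008]
contact_force: [-2.8, 2.0, -0.1]
opening: 0.0097
```

```bash
python3 st.py '[(.01,0)]'; python3 -c "
from h import *
i,dd=grab_frame('scene'); save(cv2.resize(i[155:235,250:330],(600,600),interpolation=3),'s8.png')"
```

```text
10.4833 [0.5841 0.0162 0.2843] Ftool [-2.58 -2.2  -0.04] M [0.34 0.52 0.33] gate~ 0.0106
(0.01, 0) [-0.2, 0.0, -0.0] [-0.002, 0.001, -0.002]
```

View pics/s8.png

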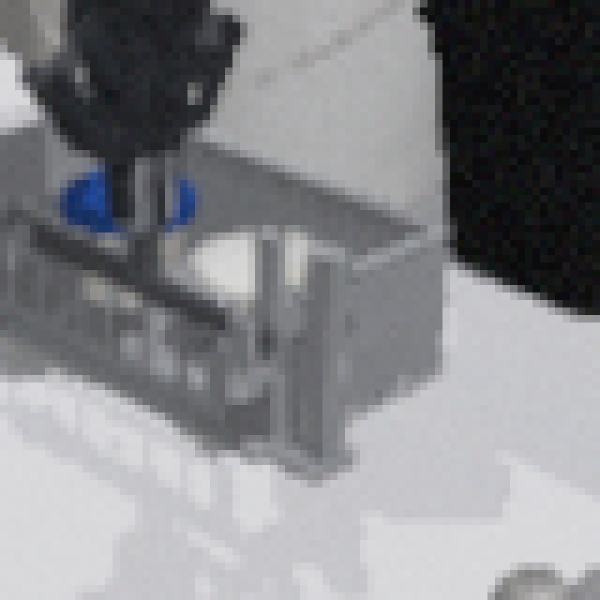

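The bar passes behind the front lip: it is hidden at (245,335) and its end reappears at (265,345) in the slot. It looks level and the forces are small. Releasing and retreating.

Request:
move_arm --deltas '[{"x": 0,"y": 0,"z": 0,"wx": 0,"wy": 0,"wz": 0,"fingers": 0.85},{"x": 0,"y": 0,"z": 0,"wx": 0,"wy": 0,"wz": 0,"fingers": 0.7},{"x": 0,"y": 0,"z": 0,"wx": 0,"wy": 0,"wz": 0,"fingers": 0.5},{"x": 0,"y": 0,"z": 0,"wx": 0,"wy": 0,"wz": 0,"fingers": 0.4},{"x": 0,"y": 0,"z": 0,"wx": 0,"wy": 0,"wz": 0,"fingers": 0.4},{"x": 0,"y": 0,"z": 0,"wx": 0,"wy": 0,"wz": 0,"fingers": 0.4},{"x": 0,"y": 0,"z": -10,"wx": 0,"wy": 0,"wz": 0,"fingers": 0.4},{"x": 0,"y": 0,"z": -30,"wx": 0,"wy": 0,"wz": 0,"fingers": 0.4},{"x": 0,"y": 0,"z": -60,"wx": 0,"wy": 0,"wz": 0,"fingers": 0.4},{"x": 0,"y": 0,"z": -90,"wx": 0,"wy": 0,"wz": 0,"fingers": 0.4},{"x": 0,"y": 0,"z": -120,"wx": 0,"wy": 0,"wz": 0,"fingers": 0.4},{"x": 0,"y": 0,"z": -120,"wx": 0,"wy": 0,"wz": 0,"fingers": 0.4}]'

```text
time_s: 11.53
tcp_pos: [0.5856, 0.0232, 0.4127]
orientation: [3.081, 0.13, 0.03]
contact_force: [1.6, -0.2, 0.6]
opening: 0.0512
```

```bash
python3 st.py '[]'; python3 - <<'E'
from h import *
T=toolT(); im,d=grab_frame('wrist'); P=wcloud(d,T); i,dd=grab_frame('scene')
a=cv2.resize(i[155:235,250:330],(576,576),interpolation=3); w=cv2.resize(im[60:332,150:422],(576,576)) ; 
save(cv2.resize(np.hstack([w,a]),(800,400)),'f.png')
c,s=np.cos(PEN),np.sin(PEN); u=P[...,:2]@np.array([[c,-s],[s,c]]); z=P[...,2]
for a in np.arange(-.15,.06,.01):   # bar strip heights along gate (x' 579..590)
    k=(abs(u[...,0]-.5835)<.0045)&(u[...,1]>a)&(u[...,1]<a+.01)&(z>.04)
    if k.sum()>3: print(round(a,2),k.sum(),np.round(np.percentile(z[k],[10,50,90]),4),np.round(np.median(u[k][:,0]),4))
E
```

```text
11.5333 [0.5856 0.0232 0.4127] Ftool [ 1.63  0.4  -0.56] M [ 0.03 -0.03 -0.  ] gate~ 0.0102
-0.14 50 [0.0821 0.0847 0.0859] 0.5831
-0.13 61 [0.0717 0.0845 0.0854] 0.5842
-0.12 56 [0.0838 0.0848 0.0859] 0.5834
-0.11 58 [0.0833 0.0846 0.0854] 0.5836
-0.1 64 [0.0831 0.0845 0.0853] 0.5828
-0.09 42 [0.0835 0.0845 0.0854] 0.5834
-0.06 63 [0.1445 0.1469 0.1481] 0.5837
-0.05 314 [0.0939 0.1344 0.1473] 0.5837
-0.04 79 [0.0835 0.085  0.0862] 0.5829
-0.03 1475 [0.3141 0.3232 0.3301] 0.5834
-0.02 73 [0.0839 0.0849 0.0857] 0.5831
-0.01 76 [0.0837 0.0849 0.0861] 0.5824
0.0 81 [0.0838 0.085  0.086 ] 0.5834
0.01 77 [0.0838 0.0849 0.0859] 0.5828
0.02 83 [0.0839 0.0852 0.0862] 0.5829
0.03 98 [0.0839 0.085  0.0879] 0.583
0.04 908 [0.3775 0.3775 0.3775] 0.5864
0.05 36 [0.0832 0.0846 0.0861] 0.5833
```

View pics/f.png

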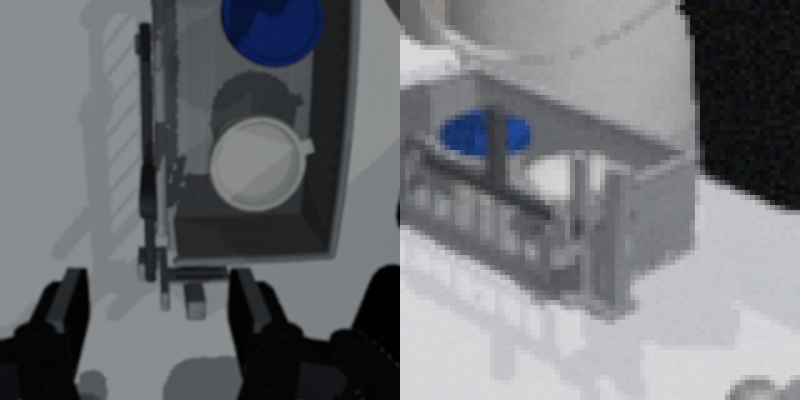

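The bar's top is flat at 84.5–85 mm along its whole length. At the catch it lies between the front lip (145,262) and the back stop (165,285), and the gripper is clear. Handing in.

```bash
python3 -c "
from workcell import *
print(finish_job(), sense()['time_s'])"
```

```text
the job is handed in; nothing more can be done
the job is handed in; nothing more can be done
```

The gate is closed and latched, the job is handed in, and the arm had retreated clear of everything by about 11.6 s, well inside the 42 s limit.

- **What I did:** I pinched the thumb tab, raised the bar to about 0.22 rad and swung the gate in over the front lip. I then felt for the back stop: about 6.5 N at the tab, which I estimate as 4 N at the catch, against the 15 N limit. I backed off about 1.5 mm at the catch to the slot centre, lowered the bar in steps and let go.
- **Last checks:** From the wrist camera's depth, the bar's top is at 84.5–85 mm along its length, so it lies level at latch angle 0. In the final picture it sits in the slot between the front lip and the back stop. Both cups look unmoved in the pictures, and nothing touched the gripper.
- **What disagreed:**
  - My first move call was refused because I had left out some fields, and nothing moved.
  - A steady 2–5 N showed on the tool while it held the tab, which I put down to a small error in my estimate of the hinge position.
  - At a bar angle of about 0.085 rad the sideways force changed by almost 3 N, possibly a light brush against the lip. It was gone after a 0.2 mm correction.

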